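# Clamp an agate slab to its display stand

### The job

Mount the blue agate slab on its walnut stand: gently push the standing slab back until it is flat against the stand's back board. Then squeeze open the orange-tipped spring clamp parked on the wall of the plywood tool box, put it handles-up well down over the top edges of slab and board together, near the middle of the slab, and let it close on both. Do not knock the slab over or disturb the other stones and the loupe on the counter.

Things in the scene. Friction and masses are not known exactly. Their poses are not given: they have to be found in the camera images.
- stand: Walnut display stand, fixed. Base plate 110 x 150 x 15 mm (x -35 to +75 mm, y +-75 mm); upright back board 8 mm thick (x -8 to 0 mm), 116 mm wide (y +-58 mm), top edge at z = 100 mm, two small braces behind it up to z = 45 mm. Origin: on the counter under the middle of the board's front face. x: out of that face towards the slab, roughly away from the robot; y along the board; z up.
- slab_center (a point): Centre of the loose blue banded agate slab, 0.29 to 0.55 kg: 18 mm thick (its x), about 120 mm wide (y), 95 mm high (z), flat sawn foot, domed top (60 mm wide). It stands free on the base plate 15 to 35 mm in front of the board, turned a few degrees. The point is 47.5 mm above its foot, in mid-thickness: at x = +9 mm in the stand's frame once the slab is flat against the board.
- board_top (a point): Middle of the top edge of the stand's board, front face, 100 mm above the counter (axes as the stand's). With the slab flat against it, slab and board are 26 mm thick together (x -8 to +18 mm) and the slab's top is 10 mm higher. Pushed at half height the slab may tip until its top rests on the board; pushing on (2 to 8 N) brings the foot home.
- toolbox: Open plywood tool box, fixed, on the other side from the stand and turned a little: 100 (x) x 190 (y) x 90 mm high, walls 10 mm. Origin: under its middle. The clamp is parked on its +x wall (middle of that wall at x = +45 mm). Tools in its other half reach up to 105 mm.
- clamp_pivot (a point): Pivot of the spring clamp (A-clamp, loose, 0.13 kg, black, orange grips and pads), 24 mm wide along y. Parked upright, x across the box wall. Handles rise 80 mm above the pivot; jaws hang below it, flat pads (32 mm wide, 14 mm high) 59 mm below, free depth between them up to 15 mm below it. Both halves move evenly along x. The frame is fixed to the +x half, which leans up to 0.27 rad as the jaw opens.
- clamp_grip (a point): Point midway between the clamp's flat orange grips as parked, 62 mm above the pivot. Grips: 27 mm wide along y, from 40 to 80 mm above the pivot, squeezed together along x. Width over them here: 58 mm parked (67 mm at the top), 44 mm closed on slab and board, 26 mm squeezed to the stop (grips parallel, pads 40 mm apart), which takes 15 N.
- clamp_jaw (a joint): Opening angle of the clamp's sprung jaw in rad: 0 shut, 0.15 parked on the 10 mm wall, 0.39 closed on slab and board together, 0.69 fully open at its stop. The spring always closes it, with about 12 N at the pads when closed on both.
- quartz_point: Bystander, to be left alone: clear six-sided quartz point standing upright, 34 mm wide and 75 mm high, somewhere between the stand and the tool box; origin at the middle of its foot.
- amethyst: Bystander, to be left alone: purple amethyst cluster, about 110 x 85 mm and 55 mm high; origin at the middle of its underside.
- carnelian_slice: Bystander, to be left alone: orange-brown agate slice lying flat, about 95 x 118 mm and 9 mm thick; origin at the middle of its underside.
- calcite: Bystander, to be left alone: honey-coloured slanted calcite block, about 75 x 90 mm and 38 mm high; origin under its middle.
- loupe: Bystander, to be left alone: black and steel folding loupe lying flat, about 95 mm long and 16 mm high; origin under the lens.
Not all that is in view belongs to the job. Of the things that look like the part that bears slab_center, the middle-sized one is meant.

How it is judged:
On the way, in this order (a step that is already met when the one before it is completed fails the run):
1. the slab stands flat against the stand's back board (x of slab_center in the frame of stand between 0.005 and 0.013 m and angle between the x axis of slab_center and the x axis of stand, either way round below 0.06 rad and angle between slab_center's own z axis and vertical below 0.06 rad), for 0.3 s.
2. the clamp is squeezed open and lifted clear of the tool box (value of joint clamp_jaw above 0.5 rad and height (world z) of clamp_pivot above 0.165 m), for 0.1 s.
At the end, for the whole second after the job is handed in: Slab upright and flat on the board (within 3 degrees, gap under 4 mm); released clamp upright within 25 mm of the slab's middle, pivot below 155 mm, jaw closed on slab and board (0.32 to 0.46 rad), pressing each with over 3 N; all at rest (all of step 1 and contact force between clamp and slab above 3 N and contact force between clamp and stand above 3 N and value of joint clamp_jaw between 0.32 and 0.46 rad and y of clamp_pivot in the frame of slab_center between -0.025 and 0.025 m and z of clamp_pivot in the frame of stand below 0.155 m and angle between clamp_pivot's own z axis and vertical below 0.4 rad and linear speed of each of slab, clamp below 0.02 m/s); the robot touches nothing.
It fails at once if the slab is knocked over (angle between slab_center's own z axis and vertical above 0.6 rad).
It fails at once if the slab is pushed hard (over 40 N) (contact force between the fingers and slab above 40 N).
It fails at once if a bystander is disturbed (moved more than 20 mm) (distance of any of quartz_point, amethyst, carnelian_slice, calcite, loupe from where it was at the start of the episode above 0.02 m).
It also fails if it takes over 64 s, if anything falls off the work surface, if the arm or the gripper's body presses on something with over 40 N, if the wrist force passes 120 N, or if a joint passes its speed limit or range.

### The arm

A 7-joint arm with a two-finger parallel gripper is mounted at the origin on the work surface. World frame = base frame: x ahead of the robot, y to its left, z up, the work surface at z = 0. Lengths are in m, angles in rad, forces in N, time in s.
With the tool pointing down it reaches from about 0.35 to 0.9 m from the base axis. Payload 7.2 kg.
Tool frame: the origin (TCP) lies on the centre line of the jaws, within the pads' length; the fingertips stand 17 mm ahead of it and the grasp point (between the pads) lies 2 mm behind it; z points along the fingers, y is the line along which they close (so a half turn about z gives the same grasp; the last joint's range is limited). The gripper opens to 85 mm and grips with 20 to 120 N. Pads are 22 mm wide; open, the fingers measure 114 mm over their backs; the gripper's body (76 mm by 85 mm) begins 54 mm behind the grasp point. The pads swing forward as they close: fully open they stand 13 mm farther back than shut.
Start: joints at [-1.414, 0.411, -0.013, 1.596, 0.006, 1.134, -0.082], TCP at [0.139, 0.609, 0.248] pointing down, gripper open.
Joint ranges: [-2.95, 2.95], [-0.29, 1.99], [-1.47, 1.44], [0.14, 2.54], [-1.03, 4.17], [0.13, 1.85], [-2.86, 2.86]. Speed limits (rad/s): [2.39, 2.39, 3.01, 3.01, 3.14, 3.14, 3.14].

### API

Orientations are given as [roll, pitch, yaw] about the fixed x, y, z axes, in that order (R = Rz(yaw) Ry(pitch) Rx(roll)).
In Python, from bench import bot, get_image, camera_params gives the robot as it stands. Calls block until the motion is done:
- bot.move_ptp(position, orientation): joint-space move of the TCP to a pose.
- bot.servo_line(position, orientation=None, rate=0.15, until_force=None): straight line of the TCP; orientation=None keeps the orientation; rate is the mean speed in m/s. With until_force (N) it stops when the force on the tool has changed by that much, and returns True; else False.
- bot.move_joints(angles): joint-space move.
- bot.gripper_to(opening, newtons=None): finger opening in m; newtons is the grip in N (None keeps the last); returns when the fingers have stopped.
- bot.hold(seconds).
- bot.inverse_kinematics(position, orientation): joint angles nearest the present ones, or None.
- get_image(name): name is "side" or "top" or "wrist"; returns the picture (420x560x3 uint8, red, green, blue); there is no depth.
- camera_params(name): a dict with "K" (3x3 intrinsics, pixels), "world_from_camera" (4x4, takes a point from camera to world coordinates). Camera axes: x right, y down, z forward; pixel columns grow to the right and rows downward; lengths in m; the calibration is good to about 2 mm. A picture is of the moment at which its call begins: read the wrist's pose just before it. camera_params takes no time and is no camera call; for the wrist camera it gives the pose at the moment of the call.
A pose or a line that the arm cannot do raises bot.MotionError and nothing moves.
- bot.job_done(): hands the job in; it is judged then, once.
Readings, each from a call of its own:
- bot.current_clock(): time.
- bot.current_joint_positions(): joint angles.
- bot.current_joint_velocities(): joint speeds.
- bot.current_effort(): joint torques, N m.
- bot.current_position(): TCP position.
- bot.current_tcp_rot(): TCP orientation.
- bot.current_contact_force(): force on the tool from outside, world axes, zero at the start.
- bot.current_moment(): the same for the moment, N m.
- bot.current_finger_gap(): finger opening in m.
- bot.current_grip_force(): force on a finger pad.
Only numpy, scipy, OpenCV 4.12 (cv2) and the standard library are available. Lean on these libraries where they do the work, as an engineer would, in place of code of your own. Each camera call takes 0.05 s, during which the arm holds its last target. There are 200 camera calls.

## Working session

There is one attempt and no reset: what is moved stays moved. The work goes in short steps, each a Python script; the robot and the scene stay as the last script left them, time stands still between calls to the robot, and variables do not carry over. Pictures are saved under pics/ and viewed, at most 12 in all, crops included, and the job is handed in when it is done.

```bash
mkdir -p pics; ls; python3 - <<'E'
from bench import bot,get_image,camera_params
import cv2,numpy as np
np.set_printoptions(precision=4,suppress=True)
for n in("top","side"):
    cv2.imwrite(f"pics/{n}0.png",get_image(n)[:,:,::-1]);p=camera_params(n);print(n,p["K"],p["world_from_camera"])
print(bot.current_clock(),bot.current_tcp_rot())
E
```

```text
pics
top [[394.9657   0.     274.8844]
 [  0.     394.9657 206.6966]
 [  0.       0.       1.    ]] [[ 0.0439 -0.9767  0.2102  0.3313]
 [-0.999  -0.0422  0.0129 -0.0265]
 [-0.0037 -0.2105 -0.9776  1.1038]
 [ 0.      0.      0.      1.    ]]
side [[458.445    0.     282.8141]
 [  0.     458.445  210.8888]
 [  0.       0.       1.    ]] [[ 0.9994 -0.0212  0.0264  0.4904]
 [-0.0335 -0.5037  0.8632 -1.0805]
 [-0.005  -0.8636 -0.5041  0.7487]
 [ 0.      0.      0.      1.    ]]
0.1 [-3.1402  0.0001  2.9168]
```

View pics/top0.png

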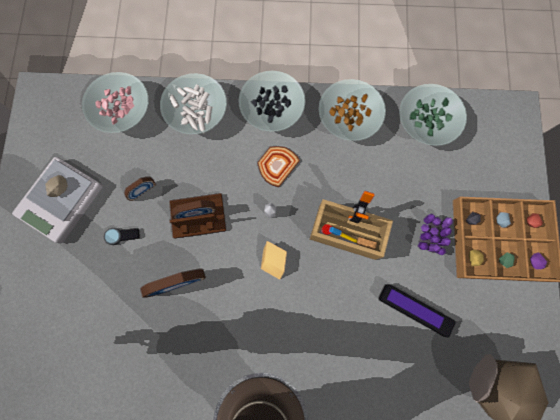

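View pics/side0.png

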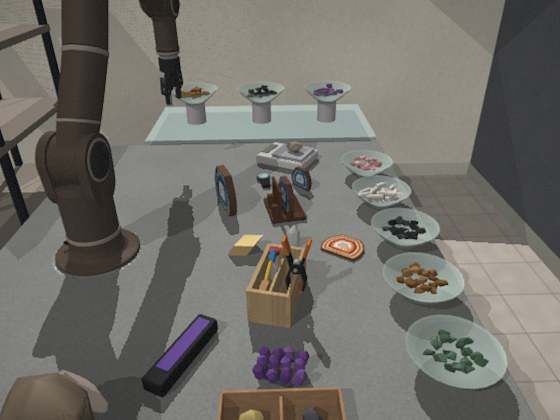

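The candidates for the blue slab are the small one at top px (140,188), the one on the walnut stand at (197,212) and the large one at (173,283). The middle-sized slab on the stand is the one meant. The clamp is at (365,203), on the box's far wall. Next I'll check the stand and the clamp with close wrist crops.

```bash
cat > h.py <<'E'
from bench import bot,get_image,camera_params
import cv2,numpy as np
np.set_printoptions(precision=4,suppress=True)
def ray(p,uv,z):
    T=p["world_from_camera"];d=T[:3,:3]@np.linalg.solve(p["K"],[uv[0],uv[1],1]);o=T[:3,3]
    return o+d*(z-o[2])/d[2]
def proj(p,X):
    T=p["world_from_camera"];c=(np.atleast_2d(X)-T[:3,3])@T[:3,:3];q=c@p["K"].T
    return q[:,:2]/q[:,2:]
E
python3 - <<'E'
from h import *
p=camera_params("top")
for n,uv,z in [("stand base TL",(170,197),.015),("TR",(222,194),.015),("BL",(173,238),.015),("BR",(226,234),.015),("slabtop",(192,212),.11),("box l",(326,200),.09),("box r",(393,220),.09),("box br",(386,258),.09),("box bl",(312,237),.09),("clamp",(363,205),.15),("quartz",(269,210),.05)]: print(n,ray(p,uv,z))
w=camera_params("wrist");T=w["world_from_camera"]
print(w["K"],T, bot.current_position(),bot.current_tcp_rot())
E
```

```text
stand base TL [0.5807 0.2865 0.015 ]
TR [0.5958 0.1396 0.015 ]
BL [0.4644 0.2665 0.015 ]
BR [0.482  0.1203 0.015 ]
slabtop [0.5219 0.1987 0.11  ]
box l [ 0.5731 -0.1468  0.09  ]
box r [ 0.5271 -0.3219  0.09  ]
box br [ 0.4277 -0.3022  0.09  ]
box bl [ 0.4734 -0.1123  0.09  ]
clamp [ 0.55   -0.2312  0.15  ]
quartz [0.548  0.0031 0.05  ]
[[311.8235   0.     282.7839]
 [  0.     311.8235 209.5424]
 [  0.       0.       1.    ]] [[ 0.2236  0.9393  0.2601  0.0734]
 [ 0.9747 -0.2153 -0.0606  0.6253]
 [-0.001   0.267  -0.9637  0.3727]
 [ 0.      0.      0.      1.    ]] [0.1393 0.6089 0.2475] [-3.1402  0.0001  2.9168]
```

```bash
python3 - <<'E'
from h import *
import pickle
out={}
for n,pos,yaw in [("stand",(.50,.2,.25),3.28),("clamp",(.52,-.23,.32),2.89)]:
    bot.move_ptp(pos,[np.pi,0,yaw]); bot.hold(.2)
    p=camera_params("wrist"); im=get_image("wrist"); out[n]=p
    cv2.imwrite(f"pics/w_{n}.png",im[:,:,::-1]); print(n,bot.current_clock(),bot.current_joint_positions(),p["world_from_camera"][:3,3])
pickle.dump(out,open("cams.pkl","wb"))
E
```

```text
stand 2.3167 [-0.6915  0.2624  0.269   1.8195 -0.0787  1.0701  1.3168] [0.4328 0.1925 0.3751]
clamp 4.1667 [-0.1824  0.291   0.6583  1.6702 -0.1864  1.2445  1.8364] [ 0.455 -0.211  0.445]
```

View pics/w_stand.png

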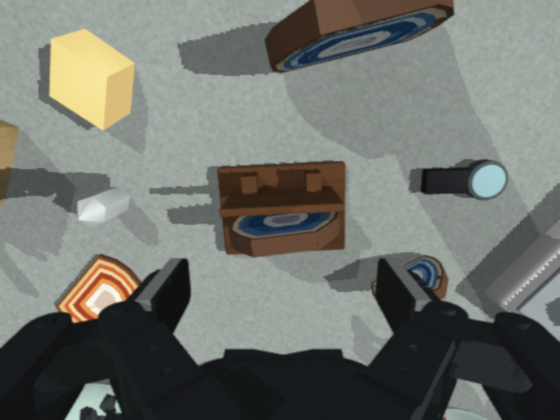

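View pics/w_clamp.png

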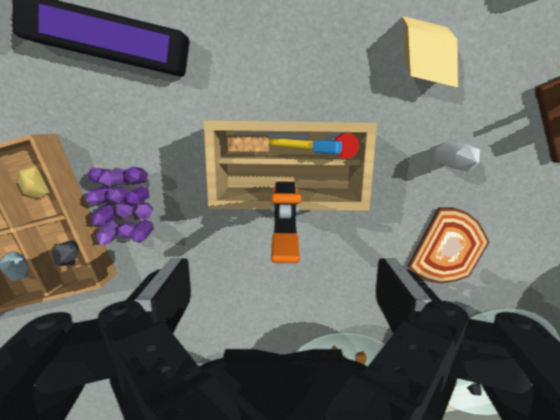

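The wrist view shows the middle-sized slab on the stand. The base corners are at (219,164), (345,162), (344,249) and (227,255). The board top runs along (221,213)-(344,206), with the slab standing free behind it around (285,235). The clamp sits on the box's +x wall, with grips at (286,197) and (286,250). Now a side crop to get its height.

```bash
python3 - <<'E'
from h import *
import pickle
C=pickle.load(open("cams.pkl","rb"))
c=np.array([ray(C["stand"],u,.015) for u in [(219,164),(345,162),(344,249),(227,255)]])
print(c); 
model=np.array([(-.035,-.075),(-.035,.075),(.075,.075),(.075,-.075)])
def fit(m,w):
    m0=m.mean(0);w0=w.mean(0);H=(m-m0).T@(w-w0);a=np.arctan2(H[0,1]-H[1,0],H[0,0]+H[1,1])
    R=np.array([[np.cos(a),-np.sin(a)],[np.sin(a),np.cos(a)]]);t=w0-R@m0
    return a,t,np.abs((m@R.T+t)-w).max()
print("stand",fit(model,c[:,:2]))
b=np.array([ray(C["clamp"],u,.09) for u in [(376,122),(371,210),(212,211),(205,122)]])
mb=np.array([(-.05,.095),(.05,.095),(.05,-.095),(-.05,-.095)])
print("box",b,fit(mb,b[:,:2]))
for z in(.17,.185,.2): print([ray(C["clamp"],u,z) for u in[(286,193),(286,262)]])
im=cv2.imread("pics/side0.png"); a=cv2.resize(im[215:335,230:350],None,fx=5,fy=5,interpolation=cv2.INTER_CUBIC)
w=cv2.imread("pics/w_stand.png"); 
cv2.imwrite("pics/c1.png",a)
w2=cv2.imread("pics/w_clamp.png")
cv2.imwrite("pics/c2.png",np.hstack([cv2.resize(w[150:270,205:365],None,fx=2.5,fy=2.5,interpolation=2),cv2.resize(w2[170:290,205:365],None,fx=2.5,fy=2.5,interpolation=2)]))
E
```

```text
[[0.4879 0.1263 0.015 ]
 [0.4655 0.2696 0.015 ]
 [0.5715 0.2889 0.015 ]
 [0.5996 0.1457 0.015 ]]
stand (np.float64(0.17502997825603742), array([0.5114, 0.2042]), np.float64(0.0023833347492069057))
box [[ 0.479  -0.1114  0.09  ]
 [ 0.5765 -0.1342  0.09  ]
 [ 0.5311 -0.3166  0.09  ]
 [ 0.4326 -0.293   0.09  ]] (np.float64(-0.24390508889345006), array([ 0.5048, -0.2138]), np.float64(0.0018659301277728774))
[array([ 0.5144, -0.223 ,  0.17  ]), array([ 0.5801, -0.2396,  0.17  ])]
[array([ 0.5112, -0.2223,  0.185 ]), array([ 0.5732, -0.238 ,  0.185 ])]
[array([ 0.5079, -0.2217,  0.2   ]), array([ 0.5664, -0.2364,  0.2   ])]
```

View pics/c1.png

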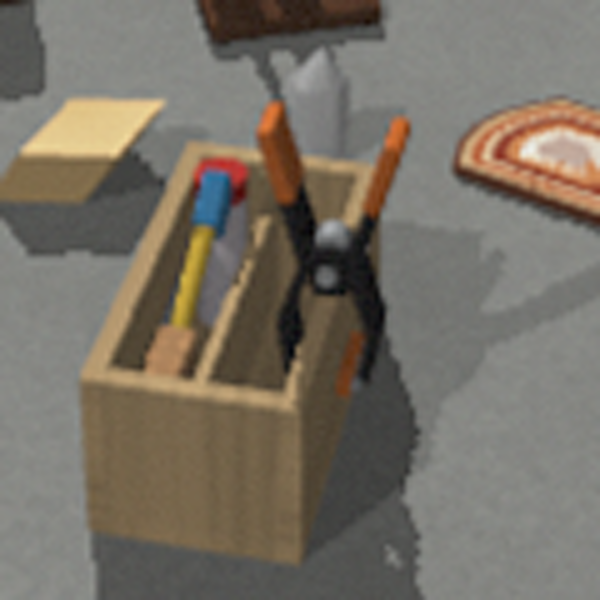

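View pics/c2.png

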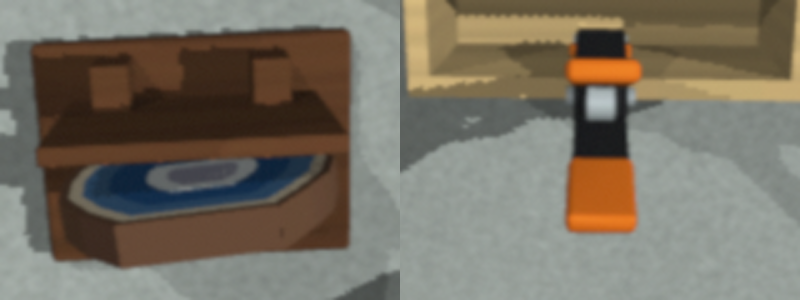

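```bash
python3 - <<'E'
from h import *
import pickle
C=pickle.load(open("cams.pkl","rb")); S=camera_params("side")
def tri(obs):
    A=[];b=[]
    for p,u in obs:
        T=p["world_from_camera"];d=T[:3,:3]@np.linalg.solve(p["K"],[*u,1]);d/=np.linalg.norm(d);P=np.eye(3)-np.outer(d,d)
        A.append(P);b.append(P@T[:3,3])
    x,r,_,_=np.linalg.lstsq(np.vstack(A),np.hstack(b),rcond=None);return x,r**.5
w=C["clamp"]
print("near top",tri([(w,(286.5,197)),(S,(284.4,236))]))
print("far top",tri([(w,(286,260)),(S,(310.4,239))]))
print("pivot",tri([(w,(285,211)),(S,(296,267))]))
for u in[(221,215.2),(343,209.2)]: print("board",ray(C["stand"],u,.1))
for u in[(252,255),(321,250)]: print("dome far edge",ray(C["stand"],u,.11))
a=.175;o=np.array([.5114,.2042]);R=np.array([[np.cos(a),-np.sin(a)],[np.sin(a),np.cos(a)]])
print("pred board",[o+R@[0,y] for y in(-.058,.058)])
E
```

```text
near top (array([ 0.5177, -0.2227,  0.1819]), array([0.0032]))
far top (array([ 0.5751, -0.2376,  0.1818]), array([0.003]))
pivot (array([ 0.5475, -0.2323,  0.103 ]), array([0.002]))
board [0.5215 0.1477 0.1   ]
board [0.5004 0.2578 0.1   ]
dome far edge [0.5524 0.1808 0.11  ]
dome far edge [0.5388 0.2428 0.11  ]
pred board [array([0.5215, 0.1471]), array([0.5013, 0.2613])]
```

```bash
cat >> h.py <<'E'
a=.175;O=np.array([.5114,.2042]);Rs=np.array([[np.cos(a),-np.sin(a)],[np.sin(a),np.cos(a)]])
def S(x,y,z): return [*(O+Rs@[x,y]),z]
def s(p): return np.r_[Rs.T@(np.array(p[:2])-O),p[2]]
E
python3 - <<'E'
from h import *
y=.0015; ori=[np.pi,0,a+np.pi]
bot.gripper_to(.05)
bot.move_ptp(S(.068,y,.25),ori); bot.servo_line(S(.068,y,.068),ori,rate=.15)
print(bot.current_clock(),s(bot.current_position()),bot.current_contact_force())
for i in range(3):
    r=bot.servo_line(S(.022,y,.068),ori,rate=.025,until_force=9)
    print(r,bot.current_clock(),s(bot.current_position()),bot.current_contact_force())
    if r: break
bot.hold(.3);print(s(bot.current_position()),bot.current_contact_force())
bot.servo_line(S(.075,y,.068),ori,rate=.06)
bot.move_ptp(S(.01,y,.25),ori); bot.hold(.2)
import pickle
p=camera_params("wrist");im=get_image("wrist");pickle.dump(p,open("c3.pkl","wb"))
cv2.imwrite("pics/w3full.png",im[:,:,::-1])
cv2.imwrite("pics/w3.png",cv2.resize(im[150:330,180:390,::-1],None,fx=3,fy=3,interpolation=2))
print(bot.current_clock())
E
```

```text
7.65 [0.0687 0.0015 0.0689] [0.1722 0.8297 0.2857]
True 8.9667 [0.0331 0.0015 0.0682] [2.1714 0.4807 0.1562]
[0.0331 0.0014 0.0678] [1.6028 0.7939 1.4391]
11.1583
```

View pics/w3.png

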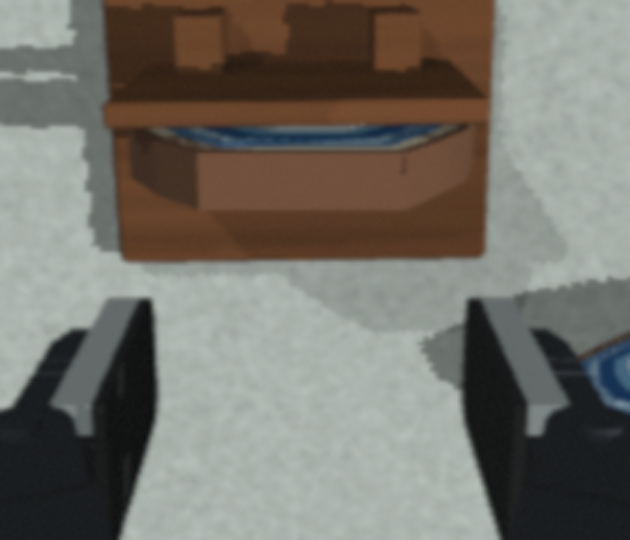

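The slab is closer but not home. It is parallel to the board with a gap still showing, and its dome's far edge is at crop row 209. The stop came from a force spike on contact, so I'll push again more slowly.

```bash
python3 - <<'E'
from h import *
y=.0015; ori=[np.pi,0,a+np.pi]
bot.gripper_to(.05)
bot.move_ptp(S(.068,y,.2),ori); bot.servo_line(S(.068,y,.068),ori,rate=.15)
bot.servo_line(S(.038,y,.068),ori,rate=.06,until_force=10)
f0=bot.current_contact_force()
for i in range(8):
    r=bot.servo_line(S(.023,y,.068),ori,rate=.012,until_force=9)
    f=bot.current_contact_force();bot.hold(.15);f2=bot.current_contact_force()
    print(r,bot.current_clock(),s(bot.current_position()),f-f0,f2-f0)
    if (f2-f0)[:2]@Rs[:,0]>6 or not r: break
bot.servo_line(S(.075,y,.068),ori,rate=.06)
bot.move_ptp(S(.01,y,.25),ori); bot.hold(.2)
import pickle
p=camera_params("wrist");im=get_image("wrist");pickle.dump(p,open("c3.pkl","wb"))
cv2.imwrite("pics/w4.png",cv2.resize(im[150:330,180:390,::-1],None,fx=3,fy=3,interpolation=2))
print(bot.current_clock())
E
```

```text
True 14.3167 [0.0331 0.0014 0.0682] [2.5293 0.7455 0.8374] [2.9364 0.1451 1.0461]
True 14.825 [0.0333 0.0015 0.0682] [ 1.9172 -0.4418  1.6227] [1.8898 0.4914 0.7079]
True 15.3833 [0.0334 0.0014 0.0684] [2.3949 0.7131 0.1953] [1.4894 0.2198 1.0013]
True 15.9333 [0.0334 0.0013 0.0685] [2.0902 0.0791 1.4603] [2.8368 0.9429 0.2706]
True 16.4917 [0.0335 0.0013 0.0687] [ 3.5575 -0.489   1.4092] [1.9468 0.1631 0.6034]
True 17.0417 [0.0335 0.0013 0.0687] [2.8327 0.1094 1.0588] [ 2.8296 -0.1838 -0.1584]
True 17.6 [0.0335 0.0013 0.0688] [ 1.7636 -0.0752  1.9256] [2.0763 0.0572 0.017 ]
True 18.15 [0.0335 0.0014 0.0689] [2.1707 0.9388 0.5171] [2.1463 0.0841 0.2967]
20.0333
```

View pics/w4.png

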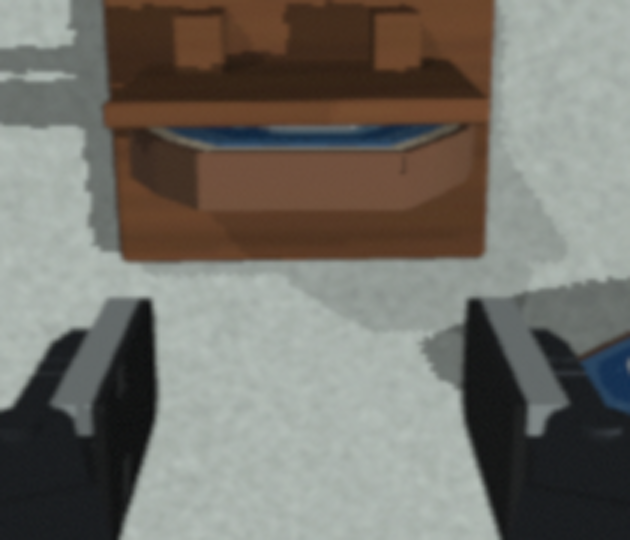

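The slab is unchanged: parallel, with the foot still a few mm out. The stop threshold triggers just as the foot should start to slide. I'll push on in small steps with a higher threshold, still well below 40 N.

```bash
python3 - <<'E'
from h import *
import pickle
p=pickle.load(open("c3.pkl","rb"))
for u in[(246,219.7),(315.7,219.7)]: print("far edge",s(ray(p,u,.11)))
y=.0015; ori=[np.pi,0,a+np.pi]
bot.gripper_to(.05)
bot.move_ptp(S(.06,y,.19),ori); bot.servo_line(S(.06,y,.068),ori,rate=.15)
bot.servo_line(S(.036,y,.068),ori,rate=.06,until_force=15)
f0=bot.current_contact_force();print(s(bot.current_position()))
for x in np.arange(.034,.0229,-.001):
    r=bot.servo_line(S(x,y,.068),ori,rate=.01,until_force=18)
    f=bot.current_contact_force()
    print(r,round(x,4),bot.current_clock(),s(bot.current_position()),f-f0)
    if (f-f0)[:2]@Rs[:,0]>11 or r: break
E
```

```text
far edge [ 0.0243 -0.0301  0.11  ]
far edge [0.0243 0.0316 0.11  ]
[0.0361 0.0017 0.0683]
False 0.034 22.525 [0.0341 0.0015 0.0679] [-0.2953 -1.0538 -0.1014]
False 0.033 22.775 [0.0332 0.0014 0.068 ] [ 1.0605 -0.0755 -0.4189]
False 0.032 23.025 [0.0329 0.0014 0.0683] [ 4.1813  0.1438 -1.7744]
False 0.031 23.275 [0.0329 0.0014 0.0685] [ 7.5959  0.0637 -4.0738]
False 0.03 23.525 [0.0328 0.0013 0.0688] [ 9.6287 -0.1283 -3.3118]
False 0.029 23.775 [0.0327 0.0012 0.0692] [11.7936 -0.4995 -2.3788]
```

```bash
python3 - <<'E'
from h import *
import pickle
p=pickle.load(open("c3.pkl","rb"))
print("board front",s(ray(p,(280,192.2),.1)),"board back",s(ray(p,(280,183.5),.1)))
print("slab near",s(ray(p,(280,200),.11)))
print("flat would be",proj(p,[S(0,0,.11),S(.018,0,.11),S(0,0,.1),S(.075,0,.015)]))
print(bot.current_contact_force(),s(bot.current_position()),bot.current_clock())
E
```

```text
board front [ 0.0016 -0.      0.1   ] board back [-0.0063  0.      0.1   ]
slab near [0.0064 0.0001 0.11  ]
flat would be [[279.8909 192.8416]
 [279.9565 212.8748]
 [280.0019 190.4601]
 [280.8602 236.3525]]
[12.4512  0.0188 -1.9226] [0.0327 0.0012 0.0692] 23.775
```

The push reached 12 N with no movement, yet the last picture shows about 5 mm between the board's front edge and the slab. The wider upper part of the fingers is probably pressing high on the slab. I'll tilt the tool so the fingertips lead and push lower.

```bash
cat >> h.py <<'E'
from scipy.spatial.transform import Rotation as Ro
def tilt(t): return list((Ro.from_euler('z',a)*Ro.from_euler('y',t)*Ro.from_euler('z',np.pi)*Ro.from_euler('x',np.pi)).as_euler('xyz'))
E
python3 - <<'E'
from h import *
y=.0015; ori=[np.pi,0,a+np.pi]
bot.servo_line(S(.075,y,.068),ori,rate=.08)
bot.servo_line(S(.085,y,.14),ori,rate=.2)
for t in(.5,.42,.35):
    o=tilt(t); k=[bot.inverse_kinematics(S(x,y,z),o) for x,z in[(.085,.14),(.075,.052),(.03,.052)]]
    print(t,k[0] is not None,k[1] is not None,k[2]); 
    if all(q is not None for q in k): break
z=.050
try:
    bot.move_ptp(S(.085,y,.14),o); bot.servo_line(S(.075,y,z),o,rate=.15)
    bot.servo_line(S(.044,y,z),o,rate=.06,until_force=15)
    f0=bot.current_contact_force();print(s(bot.current_position()),bot.current_clock())
    for x in np.arange(.042,.0229,-.0015):
        r=bot.servo_line(S(x,y,z),o,rate=.012,until_force=18)
        f=bot.current_contact_force()-f0
        print(r,round(x,4),bot.current_clock(),s(bot.current_position()),f)
        if f[:2]@Rs[:,0]>10 or r: break
except bot.MotionError as e: print(e)
E
```

```text
0.5 True True [-0.669   0.8815  0.4583  1.478  -0.402   1.3868  1.657 ]
[0.0444 0.0016 0.0504] 27.1083
False 0.042 27.425 [0.042  0.0014 0.0499] [-0.0347 -0.4951 -0.5043]
False 0.0405 27.7 [0.0404 0.0015 0.05  ] [-0.2527 -0.405  -0.3415]
False 0.039 27.975 [0.0391 0.0015 0.05  ] [ 0.1575  0.5108 -0.8925]
False 0.0375 28.25 [0.0376 0.0015 0.0501] [ 1.8851 -0.2436  0.3596]
False 0.036 28.525 [0.0361 0.0015 0.0499] [ 2.2098  0.1748 -0.9493]
False 0.0345 28.8 [0.0344 0.0016 0.0499] [ 3.53    0.1021 -1.9451]
False 0.033 29.075 [0.0341 0.0017 0.0499] [ 5.7482  1.8747 -3.3323]
False 0.0315 29.35 [0.0338 0.0017 0.05  ] [10.1833  1.8077 -4.1578]
```

```bash
python3 - <<'E'
from h import *
import pickle
y=.0015; o=tilt(.5); ori=[np.pi,0,a+np.pi]
bot.hold(.1); bot.servo_line(S(.08,y,.05),o,rate=.08); bot.servo_line(S(.085,y,.14),o,rate=.2)
bot.gripper_to(.085)
bot.move_ptp(S(.01,y,.25),ori); bot.hold(.15)
p=camera_params("wrist");im=get_image("wrist");pickle.dump(p,open("c5.pkl","wb"))
cv2.imwrite("pics/w5.png",cv2.resize(im[150:330,180:390,::-1],None,fx=3,fy=3,interpolation=2))
print(bot.current_clock(),proj(p,[S(.0016,0,.11),S(.0196,0,.11),S(.0016,0,.1)]))
for yaw in(-.247+np.pi/2,-.247-np.pi/2):
    d=yaw+.247+a
    print(yaw,bot.inverse_kinematics([.5471,-.2304,.167],[np.pi,0,yaw]),bot.inverse_kinematics(S(.005,0,.195),[np.pi,0,d]))
E
```

```text
32.1583 [[279.7119 193.1449]
 [279.7803 213.1035]
 [279.829  190.7493]]
1.3237963267948967 [-0.3924  0.6574  1.0604  1.8096 -0.6519  1.0733  0.6651] [-1.1523  0.4761  0.9357  1.8718 -0.4477  1.0202  0.1474]
-1.8177963267948964 [ 0.9074  0.5804 -0.8337  1.7227  0.4848  1.0577  2.8046] [-0.1329  0.3825 -0.4252  1.8066  0.185   0.9916  2.6839]
```

View pics/w5.png

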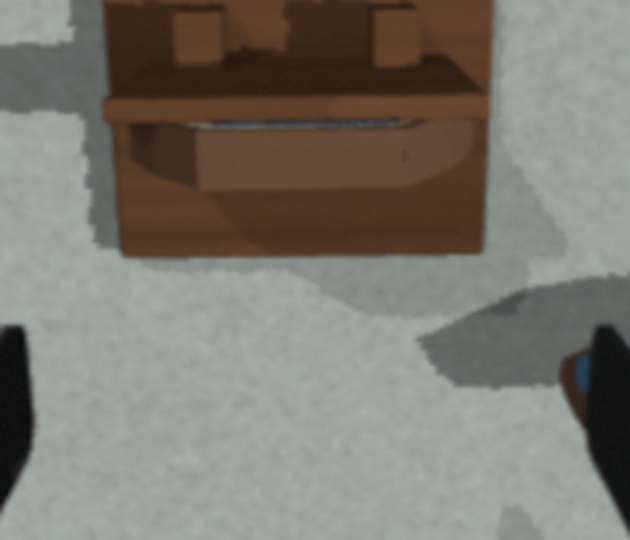

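The slab is now flat. Its near top edge is at row 192.7 and its far edge at 212.7, against 193.1 and 213.1 predicted, and it is centred at y≈0. Next is the clamp.

```bash
python3 - <<'E'
from h import *
yc=-.247+np.pi/2; o=[np.pi,0,yc]; P=[.5471,-.2304]
bot.move_ptp([*P,.26],o); bot.servo_line([*P,.165],o,rate=.12,until_force=10)
print(bot.current_clock(),bot.current_position(),bot.current_contact_force())
bot.gripper_to(.022,45); bot.hold(.1)
print(bot.current_clock(),bot.current_finger_gap(),bot.current_grip_force(),bot.current_contact_force())
bot.servo_line([*P,.28],o,rate=.15); bot.hold(.15)
print(bot.current_finger_gap(),bot.current_grip_force(),bot.current_contact_force())
d=[np.pi,0,a+np.pi/2]
bot.move_ptp(S(.006,.001,.28),d); bot.hold(.2)
print(bot.current_clock(),s(bot.current_position()),bot.current_finger_gap())
import pickle;pickle.dump(camera_params("wrist"),open("c6.pkl","wb"))
w=get_image("wrist");sd=get_image("side")
A=cv2.resize(sd[110:240,210:340],(520,520),interpolation=2);B=cv2.resize(w,None,fx=.5,fy=.5);B=np.vstack([B,np.zeros((310,280,3),np.uint8)])
cv2.imwrite("pics/c6.png",np.hstack([A,B])[:,:,::-1])
E
```

```text
34.7083 [ 0.5474 -0.2307  0.1657] [ 0.2718 -0.661  -0.3427]
35.4 0.02526030838437198 43.65979492664337 [-3.3349  2.1116 26.1134]
0.025197639778390412 44.29185390472412 [-0.5584  0.0799 -0.591 ]
38.275 [ 0.0062 -0.0002  0.2801] 0.024711618224559126
```

View pics/c6.png

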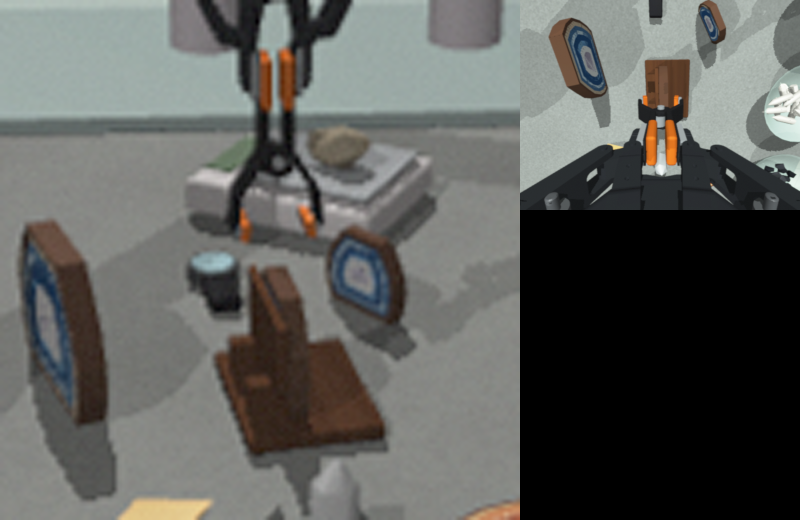

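```bash
python3 - <<'E'
from h import *
p=camera_params("side")
for z in(.20,.21,.22,.23): print(z,proj(p,[S(.006,.001,z)]))
for z in(.145,.16,.175): print("pads",z,proj(p,[S(-.014,.001,z),S(.026,.001,z)]))
E
```

```text
0.2 [[278.3061 153.144 ]]
0.21 [[278.2732 150.0708]]
0.22 [[278.2399 146.9751]]
0.23 [[278.2064 143.8567]]
pads 0.145 [[272.1209 170.2574]
 [284.8143 169.0565]]
pads 0.16 [[272.0389 165.8109]
 [284.8007 164.6257]]
pads 0.175 [[271.956  161.3162]
 [284.7869 160.1473]]
```

The open clamp is held centred above slab and board, pivot at side px ≈(279.5,150), which puts it at z≈0.21. I'll lower it and release.

```bash
python3 - <<'E'
from h import *
d=[np.pi,0,a+np.pi/2]
print(bot.servo_line(S(.0065,.001,.24),d,rate=.1,until_force=12),s(bot.current_position()))
f0=bot.current_contact_force()
r=bot.servo_line(S(.0065,.001,.199),d,rate=.04,until_force=12)
print(r,s(bot.current_position()),bot.current_contact_force()-f0,bot.current_clock())
sd=get_image("side");cv2.imwrite("pics/s7.png",cv2.resize(sd[110:240,210:340],(520,520),interpolation=2)[:,:,::-1])
E
```

```text
False [0.0066 0.0008 0.24  ]
False [0.0067 0.001  0.1992] [ 0.3798 -0.6636 -0.0935] 40.1
```

```bash
python3 - <<'E'
from h import *
d=[np.pi,0,a+np.pi/2]
for g in(.034,.04,.044,.048):
    bot.gripper_to(g); print(g,bot.current_finger_gap(),bot.current_grip_force(),bot.current_contact_force())
bot.gripper_to(.085); bot.hold(.1); print(bot.current_contact_force())
bot.servo_line(S(.0065,.001,.30),d,rate=.1,until_force=10)
bot.move_ptp(S(-.06,.15,.33),d); bot.hold(.3)
print(bot.current_clock())
p=camera_params("side");sd=get_image("side")
hsv=cv2.cvtColor(sd,cv2.COLOR_RGB2HSV);m=((hsv[...,0]<16)&(hsv[...,1]>190)&(hsv[...,2]>110)).astype(np.uint8);m[:, :230]=0;m[:,340:]=0;m[:110]=0;m[210:]=0
n,_,st,ce=cv2.connectedComponentsWithStats(m);print(st[1:],ce[1:])
for z in(.13,.2,.21,.22): print(z,proj(p,[S(-.022,.001,z),S(.005,.001,z),S(.032,.001,z)]).round(1).tolist())
E
```

```text
0.034 0.0341212387849535 10.971758975065313 [ 0.5243 -0.2055 -1.3887]
0.04 0.04041355958306661 10.302402607630938 [-0.0698 -0.1328 -1.621 ]
0.044 0.043952684865140486 9.873328870162368 [ 0.0237  0.0921 -1.3499]
0.048 0.04835309811540282 9.287624903954566 [ 0.4229 -0.1693 -1.5946]
[ 0.088   0.1421 -0.0381]
43.7917
[[283 147   4  14  35]
 [272 148   4  13  23]
 [275 189   1   3   3]] [[284.4857 153.4   ]
 [273.1739 154.5217]
 [275.     190.    ]]
0.13 [[269.7, 174.9], [278.2, 174.1], [286.7, 173.3]]
0.2 [[269.2, 153.9], [278.0, 153.2], [286.7, 152.4]]
0.21 [[269.1, 150.9], [277.9, 150.1], [286.7, 149.3]]
0.22 [[269.1, 147.8], [277.9, 147.0], [286.7, 146.3]]
```

```bash
python3 - <<'E'
from h import *
A=cv2.resize(get_image("side")[130:230,230:330],(400,400),interpolation=2);t=get_image("top");B=cv2.resize(t[170:270,150:250],(400,400),interpolation=2)
cv2.imwrite("pics/fin.png",np.hstack([A,B])[:,:,::-1]);print(bot.current_clock())
E
```

```text
43.9417
```

View pics/fin.png

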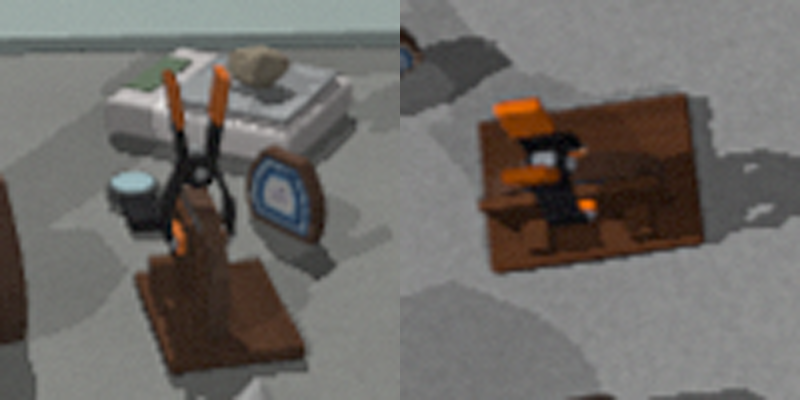

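```bash
python3 - <<'E'
from h import *
p=camera_params("top")
print("pivot",s(ray(p,(185.8,210),.145)),"grip tops",s(ray(p,(281-150+150-100,0),.2))*0,s(ray(p,(182.5,214),.2)),s(ray(p,(181,199),.2)))
E
```

```text
pivot [0.0084 0.001  0.145 ] grip tops [ 0. -0.  0.] [-0.013  -0.0019  0.2   ] [ 0.0233 -0.0013  0.2   ]
```

The pivot is at stand y≈1 mm and z≈0.135–0.14 m. The clamp is upright and closed on slab and board, and the robot is clear.

```bash
python3 -c "
from h import *
print(bot.job_done(),bot.current_clock())"
```

```text
the job is handed in; nothing more can be done
the job is handed in; nothing more can be done
```

I pushed the blue slab flat against the board and closed the clamp, handles up, on slab and board about 1 mm from the slab's middle; the job was handed in at about 44 s of 64 s, and no verdict was shown.

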